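# Slide a cover plate out of its feed tray and lay it on the assembly stand

### The job

The flat aluminium cover plate lies sunk between the rails of the feed tray, where its sides cannot be gripped. Push it along the tray until about a third of its length sticks out over the tray's open end (still lying flat, not tipping off), then grip the part that sticks out by its sides and carry the plate to the assembly stand. Lay it flat on the black rubber top, centred and lined up lengthwise, without dropping it or letting it fall on the bench, let go, and leave the other things on the bench where they are.

Things in the scene. Friction and masses are not known exactly. Their poses are not given: they have to be found in the camera images.
- plate_center (a point): Centre (half-way up) of the loose aluminium cover plate, 140 x 56 x 6 mm, about 0.13 kg, with two 32 mm bores and small corner holes; its ends are alike. x axis along its length, y across, z up. It starts flat in the feed tray, its length along the tray, its front end 9 to 27 mm short of the tray's open end, with 37 to 55 mm of bare deck behind it for a pusher.
- tray_edge (a point): Middle of the edge of the feed tray's open end, on the deck surface, 70 mm above the bench; x axis points out of the open end along the tray, y across, z up. Air is free below the plate where it sticks out here. The deck runs 210 mm back from this point; the inner face of the rear stop is 204 mm behind it.
- stand_top (a point): Centre of the black rubber top of the fixed assembly stand, 75 mm above the bench. A narrow wooden pedestal, top 120 (x) x 36 mm (y), z up, on a base board 190 x 120 x 18 mm. The plate is 10 mm wider on each side than the pedestal, so fingers on its sides may reach below it there. It stands on the other side of the centre line from the tray.
- damper: Bystander: black damper body standing upright, 130 mm high, 56 mm across; origin at the centre of its underside.
- cap: Bystander: black round end cap, 52 mm across, 24 mm high; origin at the centre of its underside.
- jar: Bystander: low clear jar with a blue lid, 84 mm across, about 55 mm high; origin at the centre of its underside.
- driver: Bystander: screwdriver with a red handle, about 0.2 m long, lying on the bench beyond the work; origin under its middle, x axis along it towards the tip.
- tray: The feed tray, fixed: wooden block 210 x 76 mm with a black deck 70 mm high, on either side of the robot's centre line. Blue side rails 8 mm wide and 7 mm high above the deck leave a channel 60 mm wide; a blue stop of the same height closes the rear. The plate lies lower than the rails. Origin at the centre of its underside, x towards the open end.
There are look-alikes about, which are no part of the job. Of the things that look like the tray, the middle-sized one is meant.

How it is judged:
By the outcome, as a careful person would: the job done as asked, in the order asked, and still so for the second after the job is handed in, with the robot touching nothing.
It also fails if it takes over 64 s, if anything falls off the work surface, if the arm or the gripper's body presses on something with over 40 N, if the wrist force passes 120 N, or if a joint passes its speed limit or range.

### The arm

A 6-joint arm with a two-finger parallel gripper is mounted at the origin on the work surface. World frame = base frame: x ahead of the robot, y to its left, z up, the work surface at z = 0. Lengths are in m, angles in degrees, forces in N, time in s.
With the tool pointing down it reaches from about 0.4 to 0.825 m from the base axis. Payload 7 kg.
Tool frame: the origin (TCP) lies on the centre line of the jaws, within the pads' length; the fingertips stand 11 mm ahead of it and the grasp point (between the pads) lies 8 mm behind it (r.tcp_to_tips is the z of the fingertips in the tool frame, in m); z points along the fingers, y is the line along which they close (so a half turn about z gives the same grasp; the last joint's range is limited). The gripper opens to 85 mm and grips with 20 to 120 N. Pads are 22 mm wide; open, the fingers measure 114 mm over their backs; the gripper's body (76 mm by 85 mm) begins 54 mm behind the grasp point. The pads swing forward as they close: fully open they stand 13 mm farther back than shut.
Start: joints at [83.428, 20.546, 0.682, 0, -70.136, -16.507], TCP at [0.265, 0.621, 0.242] pointing down, gripper open.
Joint ranges: [-176.03, 176.03], [-82.01, 121.73], [-58.28, 71.71], [-173.87, 95.51], [-174.79, -0.11], [-173.66, 173.66]. Speed limits (degrees/s): [136.94, 136.94, 172.46, 180, 180, 180].

### API

Orientations are given as [roll, pitch, yaw] about the fixed x, y, z axes, in that order (R = Rz(yaw) Ry(pitch) Rx(roll)).
In Python, from bench import r gives the robot as it stands.
- The arm moves only by the shell command python3 -m creep 'ROWS' [FORCE]. ROWS is JSON, a list of rows, each a list of 5 numbers: the opening in per cent of the stroke, from 0 (shut) to 100 (fully open), then the shift along the tool's x, y, z as a fraction of full scale, then the turn about the tool's z as a fraction of full scale. A call has exactly 5 rows; each row shifts and turns the commanded pose from where the row before left it, along the tool's axes as they then stand; what a row does not reach is not made up. Full scale, the value 1, is 2.5 cm for a shift and 6 degrees for a turn. A row lasts 1/10 s, in which the tool goes at most 50 mm and 8.59 degrees, less where a joint would pass 70% of its speed; a pose out of reach is approached as far as the arm can. A call with a number of a shift or a turn outside -1 to 1 is refused whole. A call with a gripper value outside its range is refused whole. The fingers move at their own pace and stop on an object; FORCE is the grip in N (left out, the last holds). Time passes only in rows, so rows that do not move let the fingers close, or fill a call up. It gives the time, the measured TCP pose, the force, the opening and the grip force at its end, in the units of the state.
- r.sense(): the state, without advancing time (a new reading comes with each control period).
- r.get_image(name): name is "side" or "top" or "wrist"; returns a dict with "img" (400x640x3 uint8, red, green, blue), "fx", "fy", "cx", "cy" (pixels), "pose" (4x4, takes a point from camera to world coordinates). Camera axes: x right, y down, z forward; pixel columns grow to the right and rows downward; lengths in m; the calibration is good to about 2 mm. A picture is of the moment at which its call begins. There is no depth.
- r.close_job(): hands the job in; it is judged then, once.
The state is a dict: "time": time; "joint_pos": joint angles; "qvel": joint speeds; "joint_torque": joint torques, N m; "ee_pos": TCP position; "eef_rot": TCP orientation; "force": force on the tool from outside, world axes, zero at the start; "ft_torque": the same for the moment, N m; "width": opening from 0.0 (shut) to 1.0 (fully open); "finger_force": force on a finger pad.
Only numpy, scipy, OpenCV 4.12 (cv2) and the standard library are available. Lean on these libraries where they do the work, as an engineer would, in place of code of your own. Each camera call takes 0.05 s, during which the arm holds its last target. There are 200 camera calls.

## Working session

There is one attempt and no reset: what is moved stays moved. The work goes in short steps, Python scripts to look and compute and a shell command to move; the robot and the scene stay as the last step left them, time stands still between calls to the robot, and variables do not carry over. Pictures are saved under pics/ and viewed, at most 12 in all, crops included, and the job is handed in when it is done.

```bash
ls; mkdir -p pics
python3 - <<'E'
from bench import r
import cv2,pickle,numpy as np
d={}
for n in("top","side"):
    g=r.get_image(n);d[n]=g;cv2.imwrite(f"pics/{n}0.png",g["img"][:,:,::-1]);print(n,g["fx"],g["fy"],g["cx"],g["cy"],np.round(g["pose"],3).tolist())
pickle.dump(d,open("d0.pkl","wb"))
print(r.sense())
E
```

```text
pics
top 426.5309016006392 426.5309016006392 318.7194999926074 200.49190589456322 [[0.013, -0.988, 0.153, 0.348], [-1.0, -0.016, -0.019, 0.005], [0.021, -0.152, -0.988, 1.266], [0.0, 0.0, 0.0, 1.0]]
side 468.3417308157741 468.3417308157741 321.25129862735577 195.08713279963257 [[0.562, -0.54, 0.627, -0.307], [-0.827, -0.362, 0.43, -0.578], [-0.005, -0.76, -0.65, 0.962], [0.0, 0.0, 0.0, 1.0]]
{'time': 0.1, 'joint_pos': array([ 8.34288800e+01,  2.05886656e+01,  6.38892225e-01, -1.82840866e-02,
       -7.01357328e+01, -1.65091570e+01]), 'qvel': array([-0.06585306, -0.00766691,  0.30398311,  0.00680588, -0.04667185,
        0.04950706]), 'joint_torque': array([-2.32420374e-03, -5.84766555e+01,  2.94107616e+01,  6.95459381e+00,
       -3.16884682e-03,  1.28760516e-05]), 'ee_pos': array([0.2644466 , 0.62058989, 0.24143958]), 'eef_rot': array([ 1.79913134e+02, -7.82006570e-03, -2.30864967e+01]), 'force': array([-0.32620551,  0.04633431,  0.83830781]), 'ft_torque': array([ 0.0357647 ,  0.02747629, -0.00436175]), 'finger_force': 0.0, 'width': 0.9975554137600381}
```

View pics/top0.png

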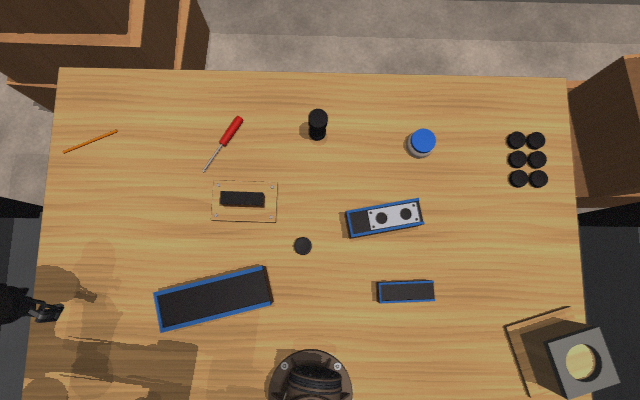

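View pics/side0.png

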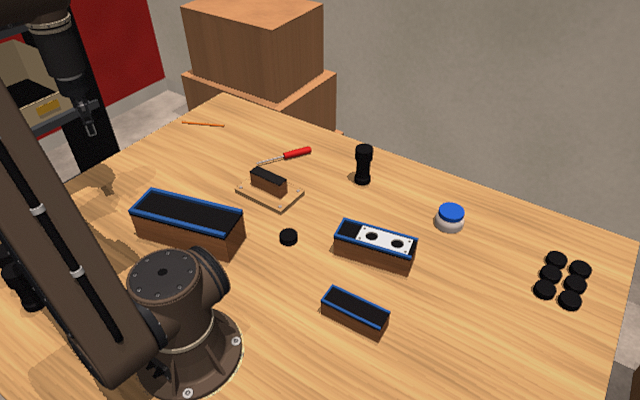

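Tray look-alikes in the top view are large (213,298), middle (385,218) and small (405,291). The middle one fits: it is the middle size and holds the plate with two bores. I'll confirm it in an enlarged crop and measure it there.

```bash
cat > h.py <<'E'
import numpy as np,cv2
def ray(g,uv,z):
    P=np.array(g["pose"]);uv=np.atleast_2d(uv).astype(float)
    d=np.c_[(uv[:,0]-g["cx"])/g["fx"],(uv[:,1]-g["cy"])/g["fy"],np.ones(len(uv))]@P[:3,:3].T
    return P[:3,3]+d*((z-P[2,3])/d[:,2:])
def blob(m,box=None,n=1):
    m=m.astype(np.uint8)
    if box: k=np.zeros_like(m);x0,y0,x1,y1=box;k[y0:y1,x0:x1]=1;m=m*k
    c=cv2.findContours(m,cv2.RETR_EXTERNAL,cv2.CHAIN_APPROX_NONE)[0]
    return sorted(c,key=cv2.contourArea)[-1][:,0]
def rect(p):
    (c,s,a)=cv2.minAreaRect((p[:,:2]*1000).astype(np.float32))
    if s[0]<s[1]: s=s[::-1];a+=90
    return np.round(c,1),np.round(s,1),round((a+90)%180-90,2)
E
python3 - <<'E'
import pickle,cv2,numpy as np
from h import *
d=pickle.load(open("d0.pkl","rb"))
t=d["top"];s=d["side"]
def masks(g):
    h=cv2.cvtColor(g["img"],cv2.COLOR_RGB2HSV).astype(int);H,S,V=h[...,0],h[...,1],h[...,2]
    return (abs(H-107)<12)&(S>110)&(V>60),(S<50)&(V>130),(V<75)&(S<110)
for n,g,bt,bs in(("top",t,(335,190,435,245),(205,175,285,228)),("side",s,(325,210,425,280),(240,160,295,200))):
    B,W,K=masks(g)
    pw=blob(W,bt);pb=blob(B,bt);pk=blob(K,bs)
    print(n,"plate",rect(ray(g,pw,.076)),"blue",rect(ray(g,pb,.077)),"stand",rect(ray(g,pk,.075)))
    print("blue corners",np.round(1000*ray(g,cv2.boxPoints(cv2.minAreaRect(pb)),.077)[:,:2]).tolist())
a=cv2.resize(t["img"][185:250,335:435],None,fx=6,fy=6,interpolation=cv2.INTER_CUBIC)[:,:,::-1]
b=cv2.resize(s["img"][205:285,325:425],None,fx=2.5,fy=2.5)[:,:,::-1]
b=cv2.copyMakeBorder(b,0,390-200 if 0 else a.shape[0]-b.shape[0],0,0,cv2.BORDER_CONSTANT)
c=np.hstack([a,b]);c=cv2.resize(c,(800,int(c.shape[0]*800/c.shape[1])))
cv2.imwrite("pics/crop.png",c)
E
```

```text
top plate (array([ 491.9, -227.9]), array([140.1,  55.8]), -79.61) blue (array([ 487.1, -203.2]), array([209.5,  75.3]), -78.79) stand (array([535.6, 201.1]), array([118.8,  36.9]), 88.31)
blue corners [[504.0, -93.0], [545.0, -300.0], [470.0, -312.0], [430.0, -107.0]]
side plate (array([ 494. , -228.5]), array([140.7,  58.9]), -79.0) blue (array([ 485.7, -206.1]), array([208.4,  80.6]), -78.76) stand (array([534.7, 197.2]), array([116.6,  36.2]), 88.97)
blue corners [[426.0, -114.0], [506.0, -83.0], [545.0, -300.0], [467.0, -319.0]]
```

View pics/crop.png

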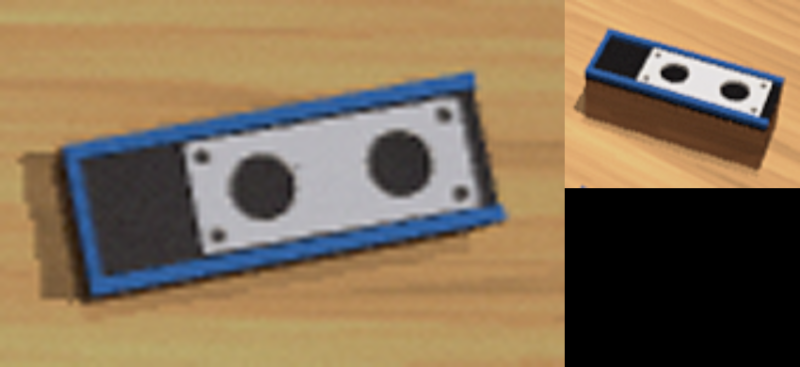

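The crop shows the plate with two bores in the middle blue tray. The rear stop is at the left (crop 80,220), with bare deck behind the plate. The open end is at the right (crop 485,150), so pushing goes roughly along -y. First move: turn to yaw -79 and travel over.

```bash
python3 -c "
from bench import r;print(r.tcp_to_tips)"
python3 -m creep '[[0,1,0,0,0.93],[0,1,0,0,0.93],[0,1,0,0,0.93],[0,1,0,0,0.93],[0,1,0,0,0.93]]' 40
python3 -m creep '[[0,1,0,0,0.93],[0,1,0,0,0.93],[0,1,0,0,0.93],[0,1,0,0,0.93],[0,1,0,0,0.93]]'
```

```text
0.011
time: 0.6
ee_pos: [0.3676, 0.5505, 0.2416]
eef_rot: [179.9, -0.0, -51.2]
force: [0.4, -0.1, -0.2]
width: 0.143
finger_force: 0.0
time: 1.1
ee_pos: [0.4252, 0.4407, 0.2417]
eef_rot: [180.0, -0.0, -79.1]
force: [-0.1, 0.7, -0.6]
width: 0.002
finger_force: 0.0
```

```bash
A='no'
python3 -m creep '[[0,1,0.12,0,0],[0,1,0.12,0,0],[0,1,0.12,0,0],[0,1,0.12,0,0],[0,1,0.12,0,0]]' >/dev/null
python3 -m creep '[[0,1,0.12,0,0],[0,1,0.12,0,0],[0,1,0.12,0,0],[0,1,0.12,0,0],[0,1,0.12,0,0]]' >/dev/null
python3 -m creep '[[0,1,0.12,0,0],[0,1,0.12,0,0],[0,1,0.12,0,0],[0,1,0.12,0,0],[0,1,0.12,0,0]]' >/dev/null
python3 -m creep '[[0,1,0.12,0,0],[0,1,0.12,0,0],[0,1,0.12,0,0],[0,1,0.12,0,0],[0,1,0.12,0,0]]'
python3 -m creep '[[0,1,0,0.4,0],[0,1,0,0.6,0],[0,0.96,0,0.6,0],[0,0,0,0.6,0],[0,0,0,0.6,0]]'
```

```text
time: 3.1
ee_pos: [0.4619, -0.0619, 0.2424]
eef_rot: [-180.0, 0.0, -78.9]
force: [0.6, 0.5, -0.0]
width: -0.002
finger_force: 0.0
time: 3.6
ee_pos: [0.4761, -0.1343, 0.1716]
eef_rot: [180.0, 0.0, -79.0]
force: [-0.2, -0.2, 0.3]
width: 0.001
finger_force: 0.0
```

```bash
cat > look.py <<'E'
import sys,cv2,numpy as np
from bench import r
from h import *
g=r.get_image("wrist");cv2.imwrite(sys.argv[1],g["img"][:,:,::-1])
h=cv2.cvtColor(g["img"],cv2.COLOR_RGB2HSV).astype(int)
W=(h[...,1]<50)&(h[...,2]>130)
c=blob(W);print("plate wrist",cv2.minAreaRect(c),rect(ray(g,c,float(sys.argv[2]))))
s=r.sense();print(s["ee_pos"],s["eef_rot"])
E
python3 look.py pics/w1.png .076
```

```text
plate wrist ((328.4999694824219, 87.49998474121094), (98.99998474121094, 174.99996948242188), -0.0) (array([ 489. , -207.8]), array([101.4,  56.2]), -79.3)
[ 0.47462877 -0.1338468   0.16915238] [ 1.79789987e+02  6.73751571e-02 -7.89866693e+01]
```

View pics/w1.png

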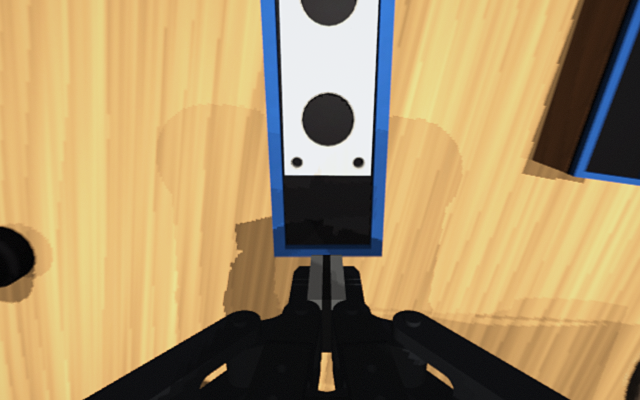

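The wrist view shows the plate's rear edge at row 175 and the deck between rows 175 and 245. The fingers are on its centre line (column 327), with about 14 mm to the plate and enough clearance to the stop. Descend.

```bash
python3 -m creep '[[0,0,0,0.7,0],[0,0,0,0.7,0],[0,0,0,0.7,0],[0,0,0,0.6,0],[0,0,0,0.4,0]]'
python3 -m creep '[[0,0,0,0.2,0],[0,0,0,0.14,0],[0,0,0,0,0],[0,0,0,0,0],[0,0,0,0,0]]'
```

```text
time: 4.15
ee_pos: [0.4761, -0.1332, 0.0942]
eef_rot: [180.0, 0.0, -78.9]
force: [-0.5, -0.1, -0.5]
width: 0.003
finger_force: 0.0
time: 4.65
ee_pos: [0.477, -0.133, 0.0868]
eef_rot: [-179.9, -0.0, -78.9]
force: [-0.1, -0.2, -0.2]
width: -0.001
finger_force: 0.0
```

```bash
python3 -m creep '[[0,0,0,0.08,0],[0,0,0,0.07,0],[0,0,0,0,0],[0,0.15,0,0,0],[0,0.15,0,0,0]]'
python3 -m creep '[[0,0.15,0,0,0],[0,0.15,0,0,0],[0,0.15,0,0,0],[0,0.15,0,0,0],[0,0.15,0,0,0]]'
python3 -m creep '[[0,0.2,0,0,0],[0,0.2,0,0,0],[0,0.2,0,0,0],[0,0.2,0,0,0],[0,0,0,0,0]]'; python3 look.py pics/w2.png .076
```

```text
time: 5.15
ee_pos: [0.4783, -0.1405, 0.0826]
eef_rot: [-180.0, -0.0, -78.9]
force: [0.1, -0.2, 0.5]
width: 0.004
finger_force: 0.0
time: 5.65
ee_pos: [0.4818, -0.159, 0.0825]
eef_rot: [180.0, 0.0, -78.9]
force: [-0.5, 1.0, 0.2]
width: -0.003
finger_force: 0.4
time: 6.15
ee_pos: [0.4857, -0.179, 0.0825]
eef_rot: [180.0, -0.0, -78.9]
force: [0.2, 1.1, 0.3]
width: 0.002
finger_force: 0.0
plate wrist ((332.0, 127.0), (254.0, 164.0), 90.0) (array([ 495.1, -238.2]), array([96.3, 56.3]), -79.12)
[ 0.48560734 -0.17875647  0.08248622] [ 1.79996188e+02 -4.79180699e-03 -7.89142496e+01]
```

View pics/w2.png

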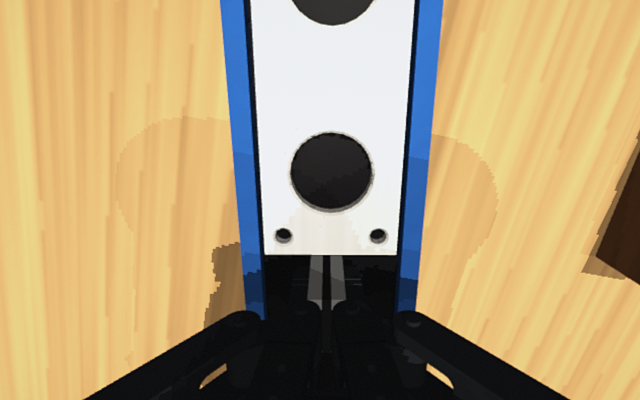

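Plate is lying flat in the channel, with its rear edge (row 255) against the fingertips. About 24 mm more to push.

```bash
python3 -m creep '[[0,0.2,0,0,0],[0,0.2,0,0,0],[0,0.2,0,0,0],[0,0.2,0,0,0],[0,0.16,0,0,0]]'
python3 -m creep '[[0,0,0,0,0],[0,-0.2,0,0,0],[0,-0.2,0,-0.6,0],[0,0,0,-1,0],[0,0,0,-1,0]]'
python3 -m creep '[[100,-1,0,-1,0],[100,-1,0,-1,0],[100,-1,0,-0.6,0],[100,0,0,0,0],[100,0,0,0,0]]'
cat > look2.py <<'E'
import sys,cv2,numpy as np
from bench import r
from h import *
V=[]
for n in("top","wrist","side"):
    g=r.get_image(n);h=cv2.cvtColor(g["img"],cv2.COLOR_RGB2HSV).astype(int)
    W=(h[...,1]<50)&(h[...,2]>130);B=(abs(h[...,0]-107)<12)&(h[...,1]>110)&(h[...,2]>60)
    bx={"top":(335,185,455,245),"side":(325,210,445,300),"wrist":None}[n]
    try:
        c=blob(W,bx);print(n,rect(ray(g,c,.076)),"rails",rect(ray(g,blob(B,bx),.077)))
    except Exception as e: print(n,e)
    im=g["img"]
    if n!="wrist": im=cv2.resize(im[bx[1]:bx[3],bx[0]:bx[2]],(400,240))
    else: im=cv2.resize(im,(384,240))
    V.append(im)
V=cv2.resize(np.hstack(V[:2]+V[2:]),(800,162))
cv2.imwrite(sys.argv[1],V[:,:,::-1]);s=r.sense();print(s["ee_pos"],s["eef_rot"],s["time"])
E
python3 look2.py pics/c3.png
```

```text
time: 6.7
ee_pos: [0.4903, -0.2024, 0.0825]
eef_rot: [180.0, 0.0, -78.9]
force: [-1.0, 0.5, 0.1]
width: -0.004
finger_force: 0.3
time: 7.2
ee_pos: [0.4878, -0.1916, 0.1481]
eef_rot: [179.9, 0.0, -78.9]
force: [0.4, 0.3, 0.4]
width: -0.0
finger_force: 0.0
time: 7.7
ee_pos: [0.4738, -0.1178, 0.2129]
eef_rot: [-179.9, 0.0, -78.8]
force: [-0.6, -0.3, -0.5]
width: 0.842
finger_force: 0.0
top (array([ 502.8, -283.8]), array([141.2,  54.9]), -77.91) rails (array([ 460.7, -240.7]), array([144.4,   8.6]), -78.79)
wrist (array([ 494.1, -231.8]), array([56.7, 35.1]), 11.16) rails (array([ 482.7, -174.9]), array([150.7,  75.2]), -78.84)
side (array([ 504.6, -284.5]), array([140.5,  60.2]), -79.57) rails (array([ 484.8, -206.5]), array([209.3,  81.6]), -78.35)
[ 0.47342206 -0.11881238  0.21175116] [ 1.79917895e+02  9.49976666e-03 -7.88989105e+01] 7.85
```

View pics/c3.png

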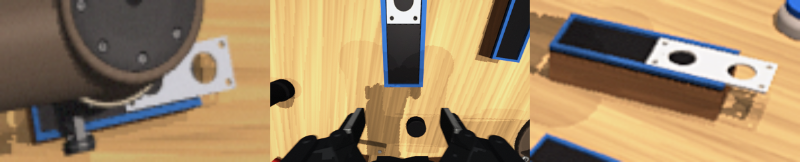

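The plate's front overhangs by about 47 mm and lies flat: the front bore hangs past the edge in the side crop at (742,70). Next, open the gripper and straddle the overhanging part.

```bash
python3 -m creep '[[100,1,0.09,0,0],[100,1,0,0,0],[100,1,0,0,0],[100,1,0,0,0],[100,1,0,0,0]]' >/dev/null
python3 -m creep '[[100,1,0,0.2,0],[100,1,0,0.5,0],[100,1,0,0.8,0],[100,0.55,0,0.8,0],[100,0,0,0.4,0]]'
python3 -m creep '[[100,0,0,0,0],[100,0,0,0,0],[100,0,0,0,0],[100,0,0,0,0],[100,0,0,0,0]]'
python3 look2.py pics/c4.png; python3 -c "
import cv2;from bench import r;cv2.imwrite('pics/w4.png',r.get_image('wrist')['img'][:,:,::-1])"
```

```text
time: 8.85
ee_pos: [0.5113, -0.3305, 0.1415]
eef_rot: [179.8, 0.1, -79.1]
force: [-0.7, 0.1, -0.1]
width: 1.001
finger_force: 0.0
time: 9.35
ee_pos: [0.5133, -0.3284, 0.146]
eef_rot: [-179.9, -0.0, -78.8]
force: [0.8, 0.6, 1.1]
width: 1.003
finger_force: 0.0
top (array([ 512.4, -329.7]), array([55.5, 49.3]), 8.64) rails (array([494.3, -98.7]), array([17.1,  8.5]), 0.19)
wrist (array([ 504.1, -283.2]), array([140.1,  56.3]), -78.93) rails (array([ 683.4, -332.4]), array([67.7, 37.2]), 85.16)
side (array([ 503.5, -284.6]), array([140.7,  61.8]), -79.39) rails (array([ 484.6, -206.5]), array([208.9,  81.4]), -79.03)
[ 0.51302959 -0.3285232   0.14550862] [-1.79962889e+02 -2.06198272e-02 -7.88597708e+01] 9.5
```

View pics/w4.png

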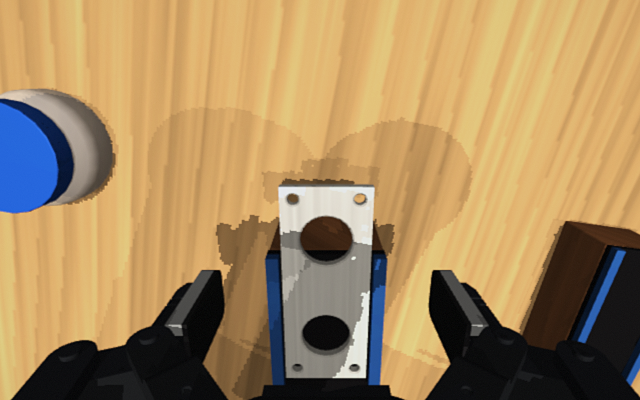

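The plate is centred between the open fingers (column 326, front edge at row 186, tray edge near row 250). Descend and grip.

```bash
python3 -m creep '[[100,0,0,0.7,0],[100,0,0,0.8,0],[100,0,0,0.8,0],[100,0,0,0.6,0],[100,0,0,0.48,0]]'
python3 -m creep '[[100,0,0,0,0],[100,0,0,0,0],[60,0,0,0,0],[40,0,0,0,0],[40,0,0,0,0]]' 60
python3 -m creep '[[40,0,0,0,0],[40,0,0,0,0],[40,0,0,0,0],[40,0,0,0,0],[40,0,0,0,0]]'
```

```text
time: 10.05
ee_pos: [0.5126, -0.3286, 0.0595]
eef_rot: [180.0, 0.0, -78.9]
force: [-0.4, -0.3, 0.3]
width: 1.001
finger_force: 0.0
time: 10.55
ee_pos: [0.5134, -0.3289, 0.0616]
eef_rot: [-179.9, -0.0, -78.9]
force: [-0.1, 1.4, 5.2]
width: 0.636
finger_force: 62.1
time: 11.05
ee_pos: [0.5134, -0.3289, 0.0615]
eef_rot: [-179.9, -0.0, -78.9]
force: [-1.1, 0.9, 6.4]
width: 0.633
finger_force: 62.2
```

```bash
python3 -m creep '[[40,0,0,-0.1,0],[40,0,0,-0.2,0],[40,0,0,-0.3,0],[40,0,0,-0.4,0],[40,0,0,-0.5,0]]' 80
python3 -m creep '[[40,0,0,-0.6,0],[40,0,0,-0.8,0],[40,0,0,-0.8,0],[40,0,0,-0.5,0],[40,0,0,0,0]]'
python3 -c "
import cv2,numpy as np;from bench import r
a=r.get_image('wrist')['img'];b=r.get_image('side')['img'][150:310,280:480]
cv2.imwrite('pics/c5.png',np.hstack([cv2.resize(a,(400,250)),cv2.resize(b,(312,250))])[:,:,::-1])"
```

```text
time: 11.55
ee_pos: [0.5127, -0.3286, 0.0988]
eef_rot: [180.0, 0.0, -78.9]
force: [0.5, -0.0, -0.9]
width: 0.635
finger_force: 84.1
time: 12.05
ee_pos: [0.5139, -0.3291, 0.1682]
eef_rot: [-179.8, -0.1, -78.9]
force: [0.5, -0.3, -1.0]
width: 0.63
finger_force: 84.1
```

View pics/c5.png

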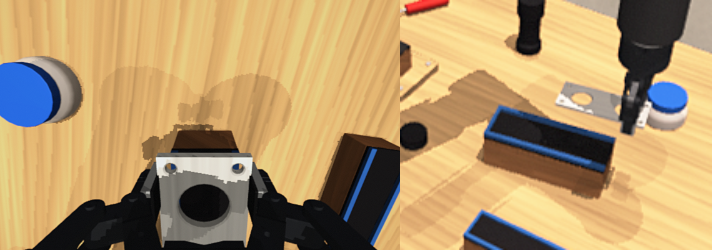

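The plate hangs flat and centred in the jaws. I'll carry it to just past the stand, where the wrist camera can measure the stand for the placing.

```bash
python3 -m creep '[[40,-0.5,0,-0.4,0.41],[40,-1,0,-0.4,0.41],[40,-1,0,-0.4,0.41],[40,-1,0,-0.4,0.41],[40,-1,0,-0.4,0.43]]' 
python3 -m creep '[[40,-1,-0.1,0,0],[40,-1,-0.1,0,0],[40,-1,-0.1,0,0],[40,-1,-0.1,0,0],[40,-1,-0.1,0,0]]' >/dev/null
python3 -m creep '[[40,-1,-0.1,0,0],[40,-1,-0.1,0,0],[40,-1,-0.08,0,0],[40,-1,0,0,0],[40,-1,0,0,0]]' >/dev/null
python3 -m creep '[[40,-1,0,0,0],[40,-1,0,0,0],[40,-1,0,0,0],[40,-1,0,0,0],[40,-1,0,0,0]]' >/dev/null
python3 -m creep '[[40,-1,0,0,0],[40,-1,0,0,0],[40,-1,0,0,0],[40,-1,0,0,0],[40,-1,0,0,0]]' 
python3 -m creep '[[40,-1,0,0,0],[40,-0.7,0,0,0],[40,-0.5,0,0,0],[40,0,0,0,0],[40,0,0,0,0]]'
cat > look3.py <<'E'
import sys,cv2,numpy as np
from bench import r
from h import *
g=r.get_image("wrist");h=cv2.cvtColor(g["img"],cv2.COLOR_RGB2HSV).astype(int)
K=(h[...,2]<75)&(h[...,1]<110)
P=np.array(g["pose"]);q=P[:3,:3].T@(np.array([.535,.199,.075])-P[:3,3]);u=int(g["fx"]*q[0]/q[2]+g["cx"]);v=int(g["fy"]*q[1]/q[2]+g["cy"]);print("stand px",u,v)
n,l,st,_=cv2.connectedComponentsWithStats(K.astype(np.uint8));k=l[v,u]
c=blob(l==k);print(st[k],"stand",rect(ray(g,c,.075)))
cv2.imwrite(sys.argv[1],g["img"][:,:,::-1]);s=r.sense();print(s["ee_pos"],s["eef_rot"])
E
python3 look3.py pics/w6.png
```

```text
time: 12.65
ee_pos: [0.5008, -0.2159, 0.2145]
eef_rot: [179.9, 0.0, -91.4]
force: [0.8, -0.1, -0.8]
width: 0.633
finger_force: 84.2
time: 14.65
ee_pos: [0.5319, 0.2832, 0.2139]
eef_rot: [179.9, -0.1, -91.3]
force: [0.2, -0.5, -1.8]
width: 0.632
finger_force: 84.2
time: 15.15
ee_pos: [0.5337, 0.3373, 0.2152]
eef_rot: [180.0, -0.0, -91.3]
force: [0.0, -0.6, -1.1]
width: 0.636
finger_force: 84.2
stand px 319 -7
[   51   271   551   129 28432] stand (array([536.7, 479.1]), array([537.1, 140.8]), -1.31)
[0.53375379 0.33692073 0.21544146] [ 1.79979009e+02 -2.01245158e-02 -9.13173602e+01]
```

View pics/w6.png

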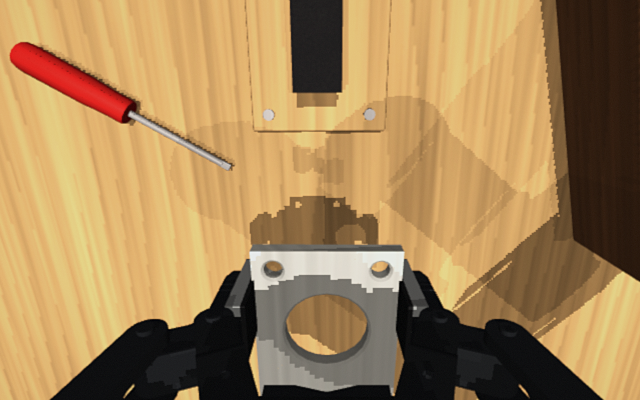

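The near end of the stand's black top shows at row 93 (columns 292–342). The plate's front edge is at row 246, between columns 252 and 403. Measure both.

Run:
```python
from bench import r
from h import *
g=r.get_image("wrist");h=cv2.cvtColor(g["img"],cv2.COLOR_RGB2HSV).astype(int)
K=(h[...,2]<75)&(h[...,1]<110)
c=blob(K,(270,0,360,130));w=ray(g,c,.075)
print("stand part",rect(w))
m=lambda lo,hi:c[(c[:,1]>lo)&(c[:,1]<hi)]
b=max(c[:,1]);print("end row",b,np.round(1000*ray(g,[[c[:,0].min(),b],[c[:,0].max(),b]],.075),1)[:,:2].tolist())
s=r.sense();zt=s["ee_pos"][2]+.0115+.003
W=(h[...,1]<50)&(h[...,2]>110)
p=blob(W,(235,235,420,300));
(x0,y0),(x1,y1)=p.min(0),p.max(0);print("plate px",x0,x1,y0)
print("plate front",np.round(1000*ray(g,[[x0,y0],[x1,y0]],zt),1).tolist(),s["ee_pos"],s["eef_rot"])
```

```text
stand part (array([538. , 232.6]), array([59.5, 35. ]), 88.99)
end row 92 [[557.9, 261.7], [521.0, 262.6]]
plate px 249 403 250
plate front [[560.6, 312.1, 230.1], [505.3, 313.4, 230.1]] [0.53383585 0.3367675  0.21559821] [ 1.79991480e+02 -1.00982883e-02 -9.13314073e+01]
```

```bash
python3 -m creep '[[40,0.6,-0.05,0,0],[40,1,-0.05,0,0],[40,1,-0.05,0,0],[40,1,-0.05,0,0],[40,1,-0.05,0,0]]' >/dev/null
python3 -m creep '[[40,1,0,0,0],[40,1,0,0.2,0],[40,0.5,0,0.5,0],[40,0.16,0,0.8,0],[40,0,0,0.8,0]]'
python3 -m creep '[[40,0,0,0.8,0],[40,0,0,0.8,0],[40,0,0,0.5,0],[40,0,0,0.2,0],[40,0,0,0,0]]'
python3 -c "
import cv2,numpy as np;from bench import r
a=r.get_image('top')['img'][150:250,190:310];b=r.get_image('side')['img'][130:230,220:340]
cv2.imwrite('pics/c7.png',np.hstack([cv2.resize(a,(400,333)),cv2.resize(b,(400,333))])[:,:,::-1]);print(r.sense()['ee_pos'])"
```

```text
time: 16.25
ee_pos: [0.5357, 0.154, 0.1576]
eef_rot: [-180.0, 0.0, -91.4]
force: [0.1, 0.2, -1.7]
width: 0.635
finger_force: 84.2
time: 16.75
ee_pos: [0.5358, 0.1554, 0.1001]
eef_rot: [180.0, -0.0, -91.3]
force: [-0.5, -0.3, -0.8]
width: 0.633
finger_force: 84.2
[0.53647903 0.15604549 0.1012655 ]
```

View pics/c7.png

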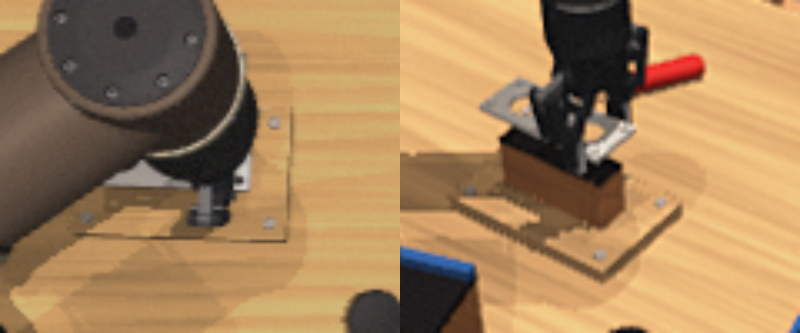

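The plate sits above the black top, lined up with it. Lower it slowly and watch the force.

```bash
python3 -m creep '[[40,0,0,0.5,0],[40,0,0,0.4,0],[40,0,0,0.2,0],[40,0,0,0.1,0],[40,0,0,0,0]]'
python3 -m creep '[[40,0,0,0.04,0],[40,0,0,0.04,0],[40,0,0,0.04,0],[40,0,0,0,0],[40,0,0,0,0]]'
```

```text
time: 17.35
ee_pos: [0.5358, 0.1558, 0.07]
eef_rot: [180.0, -0.0, -91.3]
force: [0.0, -0.3, -0.5]
width: 0.636
finger_force: 84.2
time: 17.85
ee_pos: [0.536, 0.1559, 0.0676]
eef_rot: [-180.0, 0.0, -91.3]
force: [-0.2, -0.2, -1.2]
width: 0.634
finger_force: 84.2
```

```bash
python3 -m creep '[[40,0,0,0.03,0],[40,0,0,0.03,0],[40,0,0,0,0],[40,0,0,0,0],[40,0,0,0,0]]'
```

```text
time: 18.35
ee_pos: [0.5361, 0.156, 0.067]
eef_rot: [-180.0, 0.0, -91.3]
force: [-3.1, -1.0, 7.3]
width: 0.632
finger_force: 85.0
```

Contact: 7 N upward at the expected height. Release, then rise straight up.

```bash
python3 -m creep '[[60,0,0,0,0],[60,0,0,0,0],[62,0,0,0,0],[64,0,0,0,0],[66,0,0,0,0]]' 20
python3 -m creep '[[72,0,0,0,0],[85,0,0,0,0],[100,0,0,0,0],[100,0,0,0,0],[100,0,0,0,0]]'
python3 -m creep '[[100,0,0,-0.2,0],[100,0,0,-0.5,0],[100,0,0,-0.8,0],[100,0,0,-1,0],[100,0,0,-1,0]]'
python3 -m creep '[[100,-1,0,-1,0],[100,-1,0,-1,0],[100,-1,0,0,0],[100,-1,0,0,0],[100,-1,0,0,0]]' >/dev/null
python3 -m creep '[[100,-1,0,0,0],[100,-1,0,0,0],[100,-1,0,0,0],[100,-1,0,0,0],[100,0,0,0,0]]'
cat > fin.py <<'E'
from bench import r
from h import *
V=[]
for n,bx in(("wrist",(200,0,440,250)),("side",(220,130,340,230)),("top",(195,160,295,240))):
    g=r.get_image(n);h=cv2.cvtColor(g["img"],cv2.COLOR_RGB2HSV).astype(int)
    c=blob((h[...,1]<50)&(h[...,2]>120),bx);print(n,rect(ray(g,c,.081)))
    V.append(cv2.resize(g["img"] if n=="wrist" else g["img"][bx[1]:bx[3],bx[0]:bx[2]],(400,250) if n=="wrist" else (200,160)))
o=np.zeros((320,600,3),np.uint8);o[:250,:400]=V[0];o[:160,400:]=V[1];o[160:,400:]=V[2]
cv2.imwrite("pics/c8.png",o[:,:,::-1]);print(r.sense()["ee_pos"])
E
python3 fin.py
```

```text
time: 18.85
ee_pos: [0.5362, 0.1561, 0.0663]
eef_rot: [-180.0, 0.0, -91.3]
force: [0.1, 0.1, 0.1]
width: 0.661
finger_force: 0.0
time: 19.35
ee_pos: [0.536, 0.1559, 0.066]
eef_rot: [180.0, -0.0, -91.3]
force: [-0.1, -0.0, -0.5]
width: 1.0
finger_force: 0.0
time: 19.85
ee_pos: [0.5361, 0.1559, 0.1555]
eef_rot: [-180.0, 0.0, -91.3]
force: [-0.1, -1.0, -1.2]
width: 1.002
finger_force: 0.0
time: 20.85
ee_pos: [0.541, 0.3841, 0.2032]
eef_rot: [-180.0, -0.0, -91.2]
force: [-0.3, -0.3, -0.2]
width: 1.003
finger_force: 0.0
wrist (array([538.4, 263.3]), array([56.2, 18.9]), -1.2)
side (array([553.5, 197.8]), array([142.3,  94.9]), 87.3)
top (array([536.1, 201.8]), array([140.6,  55.9]), 88.6)
[0.54088197 0.3810201  0.2033732 ]
```

View pics/c8.png

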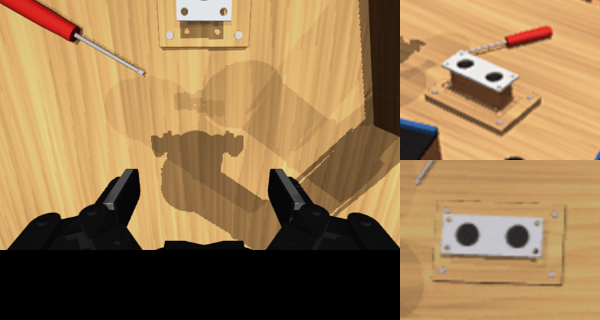

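The plate lies flat on the stand. In the top view it is within 1 mm and 0.3° of the stand measured by the same camera, and the robot is clear.

```bash
python3 -c "from bench import r;print(r.close_job())"
```

```text
the job is handed in; nothing more can be done
None
```

The job is handed in: I pushed the plate out to about a third overhang, gripped it by its sides, and laid it flat on the stand, within about 1 mm and 0.3° of centre by the top camera, at about 21 s with nothing else moved that I could see.

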